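# Set the extractor regulator to its third click and start it

## Task

The slide lever on the dust extractor's regulator box is parked at its closed end. Push it gently with your fingertips, without gripping it, along its slot until it has clicked into the third detent (the parked place does not count), without running on past it; only then press the round start button on the same box and let it come up again. Leave the things standing round the box where they are.

Things in the scene. Friction and masses are not known exactly. Their poses are not given: they have to be found in the camera images.
- regulator: Fixed grey box, 110 x 260 x 55 mm (x, y, z), with a bright plate on its flat top; origin at the centre of its underside on the bench, z up. Its own x axis points to the side with the round aluminium hose stub (45 mm wide, sticks out 37 mm at y = -50 mm), away from the robot; its own y axis is the direction in which the lever opens, from the lever's parked end to the button's end. The slot runs along y at x = 0, in the top.
- lever_mid (a point): Centre of the black ribbed paddle of the slide lever, 32 mm above the box's top (87 mm above the bench). The paddle is 34 mm across the slot, 12 mm thick along it and 36 mm tall, on a thin steel stem; so it reaches from 14 to 50 mm above the box's top. Axes as the regulator's. Parked it stands at y = -80 mm of the box, with 50 mm of flat box top behind it.
- lever (a joint): Lever travel along the box's +y, m: 0 parked, at most 0.104. Detents at 0.020, 0.040, 0.060 (third), 0.080, 0.100, each within 1 mm. From one to the next the resistance rises to 4 to 7 N and falls; just past half-way the lever snaps ahead into the next detent, away from the finger: the click. Left exactly half-way it may hang: push a few mm on after the force drops.
- start_top (a point): Centre of the upper face of the round steel start button, 28 mm in diameter, in a black collar on the box's top at x = 0, y = +94 mm of the box; it is pressed straight down. Axes as the regulator's.
- start (a joint): How far the start button is pressed, in m: 0 up, 0.006 fully down (about 4 N); it springs back when released.
- cup_4: Bystander: loose turned wooden cup, 53 mm wide, 60 mm tall, between the robot and the box; origin at its underside. Leave it.
- punch_green: Bystander: loose arch punch, 34 x 38 mm and 135 mm tall, standing on its ring behind the box; origin at its underside. Leave it.
- cup_5: Bystander: loose turned wooden cup, 52 mm wide, 50 mm tall, beside the box; origin at its underside. Leave it.
- sanding_block: Bystander: loose cork sanding block, 112 x 123 x 35 mm over its corners; origin at its underside. Leave it.
- marker_b: Bystander: loose marker pen, 17 x 135 x 16 mm, lying on the bench; origin at its underside. Leave it.

How it is judged:
By the outcome, as a careful person would: the job done as asked, in the order asked, and still so for the second after the job is handed in, with the robot touching nothing.
It also fails if it takes over 58 s, if anything falls off the work surface, if the arm or the gripper's body presses on something with over 40 N, if the wrist force passes 120 N, or if a joint passes its speed limit or range.

## Robot

A 6-joint arm with a two-finger parallel gripper is mounted at the origin on a cart in front of the work surface, level with it; the furniture and walls round the work are solid. World frame = base frame: x ahead of the robot, y to its left, z up, the work surface at z = 0. Lengths are in mm, angles in rad, forces in N, time in s.
With the tool pointing down it reaches from about 300 to 775 mm from the base axis. Payload 14.6 kg.
Tool frame: the origin (TCP) lies at the very end of the fingers, on their centre line; the grasp point (between the pads) lies 19 mm behind it; z points along the fingers, y is the line along which they close (so a half turn about z gives the same grasp; the last joint's range is limited). The gripper opens to 94 mm and grips with 3 to 60 N. Pads are 16 mm wide; open, the fingers measure 119 mm over their backs; the gripper's body (75 mm by 177 mm) begins 78 mm behind the grasp point.
Start: joints at [-1.206, 0.3, 1.521, -0, 1.321, -0.067], TCP at [230.17, -499.511, 205.446] pointing down, gripper open.
Joint ranges: [-3.03, 3.03], [-0.79, 2.21], [0.23, 2.52], [-1.04, 4.18], [0, 3.07], [-2.55, 2.55]. Speed limits (rad/s): [2.22, 2.22, 2.57, 3.14, 3.14, 3.14].

## Interface

Orientations are given as [roll, pitch, yaw] about the fixed x, y, z axes, in that order (R = Rz(yaw) Ry(pitch) Rx(roll)).
In Python, from cell import manip, camera, get_calibration gives the robot as it stands. The module is installed in compiled form; this text tells all that it offers.
- The arm moves only by the tool jog_arm, never from a script. Its argument "plan" is one flat list of numbers, 6 for each row, row after row: the shift along the world's x, y, z in m, then the turn, a rotation vector about the world's x, y, z in degrees. A call has 1 to 20 rows; each row is the pose to reach, as a shift and turn from the pose commanded when the call began; what a row does not reach only later rows make up. A row lasts 1/10 s, in which the tool goes at most 50 mm and 8.59 degrees, less where a joint would pass 70% of its speed; a pose out of reach is approached as far as the arm can. A call with a gripper value outside its range is refused whole. "claw" is the finger opening in m, from 0 to 0.094, set as the call begins (left out, the last holds). The fingers move at their own pace and stop on an object; "force" is the grip in N (left out, the last holds). Time passes only in rows, so rows that repeat a pose let the fingers close. It gives the time, the measured TCP pose, the force, the opening and the grip force at its end, in the units of the state.
- manip.read_state(): the state, without advancing time (a new reading comes with each control period).
- camera(name): name is "scene" or "top"; returns (picture, depth): 400x640x3 uint8, red, green, blue; 400x640 float32, mm along the optical axis (not along the pixel's ray), 0 where there is no reading.
- get_calibration(name): a dict with "fx", "fy", "cx", "cy" (pixels), "k1" (the pictures are not rectified: a ray, as slopes to the right and down, at radius r is drawn at 1 + k1 r^2 times it, then the intrinsics apply), "origin" and "attitude" of the camera in the world. Camera axes: x right, y down, z forward; pixel columns grow to the right and rows downward; lengths in mm; the calibration is good to about 2 mm. A picture is of the moment at which its call begins. get_calibration takes no time and is no camera call.
- manip.sign_off(): hands the job in; it is judged then, once.
The state is a dict: "clock": time; "joints": joint angles; "qd": joint speeds; "effort": joint torques, N m; "eef_pos": TCP position; "eef_rot": TCP orientation; "wrist_force": force on the tool from outside, world axes, zero at the start; "moment": the same for the moment, N m; "finger_gap": finger opening in mm; "finger_force": force on a finger pad.
Only numpy, scipy, OpenCV 4.12 (cv2) and the standard library are available. Lean on these libraries where they do the work, as an engineer would, in place of code of your own. Each camera call takes 0.05 s, during which the arm holds its last target. There are 200 camera calls.

## Working session

There is one attempt and no reset: what is moved stays moved. The work goes in short steps, Python scripts to look and compute and a tool call to move; the robot and the scene stay as the last step left them, time stands still between calls to the robot, and variables do not carry over. Pictures are saved under pics/ and viewed, at most 10 in all, crops included, and the job is handed in when it is done.

Besides the shell and the picture viewer there is one more tool, called after ">>>" as name(argument=value, ...) on one line, values as JSON. jog_arm: Moves the arm, as the interface text tells. Its arguments: {"type":"object","properties":{"plan":{"type":"array"},"claw":{"type":"number"},"force":{"type":"number"}},"required":["plan"]}

```bash
mkdir -p pics
cat > h.py <<'E'
import numpy as np, cv2
from cell import manip, camera, get_calibration
from scipy.spatial.transform import Rotation as R
def cal(n):
    c=get_calibration(n); a=np.array(c["attitude"],float)
    M=a if a.shape==(3,3) else R.from_euler("xyz",a).as_matrix()
    return c,M,np.array(c["origin"],float)
def ray(n,u,v):
    c,M,o=cal(n)
    x,y=(u-c["cx"])/c["fx"],(v-c["cy"])/c["fy"]; X,Y=x,y
    for _ in range(10):
        k=1+c["k1"]*(X*X+Y*Y); X,Y=x/k,y/k
    return o,M@np.array([X,Y,1.0])
def plane(n,u,v,z):
    o,d=ray(n,u,v); return o+d*(z-o[2])/d[2]
def deep(n,u,v,dep):
    o,d=ray(n,u,v); return o+d*dep
E
python3 - <<'E'
from h import *
for n in("scene","top"):
    print(get_calibration(n)); p,d=camera(n); cv2.imwrite(f"pics/{n}0.png",p[:,:,::-1]); np.savez(f"{n}0.npz",p=p,d=d)
print(manip.read_state())
E
```

```text
{'fx': 447.61362684305334, 'fy': 447.61362684305334, 'cx': 323.22986460833533, 'cy': 202.3839112179403, 'k1': -0.0332902881033609, 'origin': array([-207.03845612,  734.2775465 ,  950.67044821]), 'attitude': array([-2.29342462, -0.00358414, -2.33198659])}
{'fx': 488.77769712342234, 'fy': 488.77769712342234, 'cx': 328.9485761799061, 'cy': 202.80064977295012, 'k1': 0.0104921733406172, 'origin': array([ 307.99159347,   40.11294766, 1556.35497218]), 'attitude': array([-3.00380087, -0.00950737, -1.53974891])}
{'clock': 0.1, 'joints': array([-1.20559922e+00,  3.00411364e-01,  1.52151997e+00, -7.97895317e-06,
        1.32070499e+00, -6.66274858e-02]), 'qd': array([ 0.00049844, -0.00132885, -0.00240503, -0.00077734,  0.00119723,
        0.00138715]), 'effort': array([ 8.94040641e-04, -5.32649016e+01, -3.53286195e+01,  7.09228450e-02,
        2.35017546e-02, -4.84147199e-05]), 'eef_pos': array([ 230.08725006, -499.29763305,  204.94494917]), 'eef_rot': array([-3.14055078e+00, -6.17742012e-05,  4.31826541e-01]), 'wrist_force': array([-0.14104118, -0.35164626, -0.26680649]), 'moment': array([-0.0529262 , -0.00558031,  0.00943032]), 'finger_force': 0.0, 'finger_gap': 93.91181727589877}
```

View pics/scene0.png

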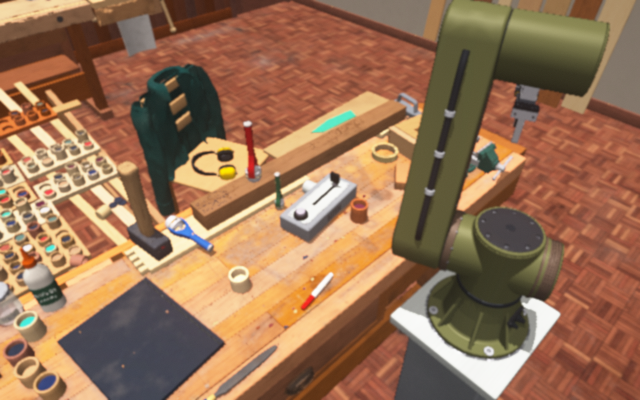

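View pics/top0.png

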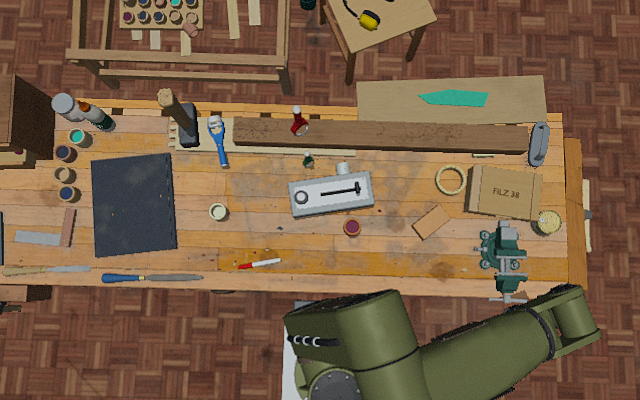

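The top view shows the regulator with its corners near (289,182) and (374,207). The lever is at about (357,187), the button at about (301,197), cup_4 at (351,227) and the green punch at (308,160). I'll measure them from depth and a mask.

Run:
```python
from h import *
z=np.load("top0.npz"); p,d=z["p"],z["d"]
pts={}
P=np.array([[deep("top",u,v,d[v,u]) for u in range(270,400)] for v in range(145,245)])
Z=P[...,2]
m=((Z>45)&(Z<66)).astype(np.uint8)
n,l,s,_=cv2.connectedComponentsWithStats(m); i=1+np.argmax(s[1:,4]); m=l==i
q=P[m][:,:2]; print(m.sum(),np.median(Z[m]))
r=cv2.minAreaRect(q.astype(np.float32)); print("box",r)
# image-edge route: contour of mask -> rect pixels -> plane z=55
vv,uu=np.nonzero(m); rp=cv2.boxPoints(cv2.minAreaRect(np.c_[uu+270,vv+145].astype(np.float32)))
c=np.array([plane("top",*x,55)[:2] for x in rp]); print(rp.round(1),c.round(1),c.mean(0))
hi=(Z>85); print("hi",[(Z[a,b].round(),P[a,b].round(0)[:2].tolist(),(b+270,a+145)) for a,b in zip(*np.nonzero(hi))])
big=cv2.resize(p[140:250,270:400][:,:,::-1],None,fx=6,fy=5.4,interpolation=cv2.INTER_CUBIC); cv2.imwrite("pics/topcrop.png",cv2.resize(p[140:240,270:400][:,:,::-1],(780,600),interpolation=cv2.INTER_CUBIC))
s=np.load("scene0.npz")["p"]; cv2.imwrite("pics/scenecrop.png",cv2.resize(s[160:250,265:385][:,:,::-1],(800,600),interpolation=cv2.INTER_CUBIC))
```

```text
Traceback (most recent call last):
  File "h.py", line 17, in deep
    o,d=ray(n,u,v); return o+d*dep
        ~~~^^^^^^^
  File "h.py", line 9, in ray
    c,M,o=cal(n)
          ~~~^^^
  File "h.py", line 5, in cal
    c=get_calibration(n); a=np.array(c["attitude"],float)
ValueError: time passes only in moves, steps and waits
```

```bash
sed -i 's/^def cal(n):/import functools\n@functools.lru_cache(None)\ndef cal(n):/' h.py
python3 - <<'E'
from h import *
z=np.load("top0.npz"); p,d=z["p"],z["d"]
P=np.array([[deep("top",u,v,d[v,u]) for u in range(270,400)] for v in range(145,245)])
Z=P[...,2]
m=((Z>45)&(Z<66)).astype(np.uint8)
n,l,s,_=cv2.connectedComponentsWithStats(m); i=1+np.argmax(s[1:,4]); m=l==i
q=P[m][:,:2]; print(m.sum(),np.median(Z[m]))
r=cv2.minAreaRect(q.astype(np.float32)); print("box",r)
vv,uu=np.nonzero(m); rp=cv2.boxPoints(cv2.minAreaRect(np.c_[uu+270,vv+145].astype(np.float32)))
c=np.array([plane("top",*x,55)[:2] for x in rp]); print(rp.round(1),c.round(1),c.mean(0))
print("hi",[(round(float(Z[a,b])),P[a,b].round(0)[:2].tolist(),(int(b)+270,int(a)+145)) for a,b in zip(*np.nonzero(Z>80))][:60])
cv2.imwrite("pics/topcrop.png",cv2.resize(p[140:240,270:400][:,:,::-1],(780,600),interpolation=cv2.INTER_CUBIC))
s=np.load("scene0.npz")["p"]; cv2.imwrite("pics/scenecrop.png",cv2.resize(s[160:250,265:385][:,:,::-1],(800,600),interpolation=cv2.INTER_CUBIC))
E
```

```text
2812 55.40055139924266
box ((567.0162353515625, 32.24787139892578), (147.81793212890625, 259.9770812988281), 10.704834938049316)
[[284.5 171. ]
 [367.  157.9]
 [374.3 203.7]
 [291.8 216.9]] [[ 612.4  174.4]
 [ 662.9  -82.7]
 [ 518.2 -108.4]
 [ 469.1  145.6]] [565.63479056  32.23231366]
hi [(81, [697.0, -46.0], (356, 145)), (81, [697.0, -64.0], (362, 145)), (81, [697.0, -77.0], (366, 145)), (83, [697.0, -83.0], (368, 145)), (84, [697.0, -86.0], (369, 145)), (82, [698.0, -89.0], (370, 145)), (80, [698.0, -92.0], (371, 145)), (90, [696.0, -95.0], (372, 145)), (83, [698.0, -98.0], (373, 145)), (88, [696.0, -101.0], (374, 145)), (89, [696.0, -107.0], (376, 145)), (85, [698.0, -114.0], (378, 145)), (81, [699.0, -117.0], (379, 145)), (83, [698.0, -120.0], (380, 145)), (83, [699.0, -126.0], (382, 145)), (1556, [308.0, 40.0], (385, 145)), (86, [698.0, -141.0], (387, 145)), (80, [700.0, -145.0], (388, 145)), (84, [699.0, -148.0], (389, 145)), (85, [699.0, -157.0], (392, 145)), (83, [700.0, -163.0], (394, 145)), (90, [698.0, -165.0], (395, 145)), (83, [700.0, -170.0], (396, 145)), (85, [700.0, 
[... 578 characters left out ...]
)), (137, [655.0, 112.0], (304, 152)), (139, [655.0, 109.0], (305, 152)), (134, [656.0, 106.0], (306, 152)), (136, [656.0, 103.0], (307, 152)), (135, [656.0, 100.0], (308, 152)), (139, [655.0, 97.0], (309, 152)), (1556, [308.0, 40.0], (327, 152)), (1556, [308.0, 40.0], (351, 152)), (133, [653.0, 112.0], (304, 153)), (137, [652.0, 108.0], (305, 153)), (138, [652.0, 105.0], (306, 153)), (133, [653.0, 103.0], (307, 153)), (138, [652.0, 100.0], (308, 153)), (130, [654.0, 97.0], (309, 153)), (138, [649.0, 111.0], (304, 154)), (136, [649.0, 108.0], (305, 154)), (134, [650.0, 106.0], (306, 154)), (130, [651.0, 103.0], (307, 154)), (133, [650.0, 100.0], (308, 154)), (132, [651.0, 97.0], (309, 154))]
```

View pics/topcrop.png

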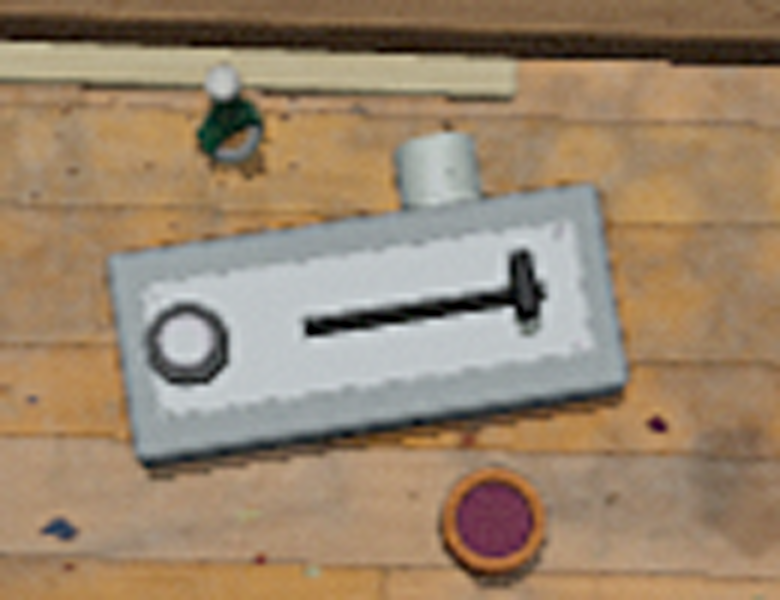

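View pics/scenecrop.png

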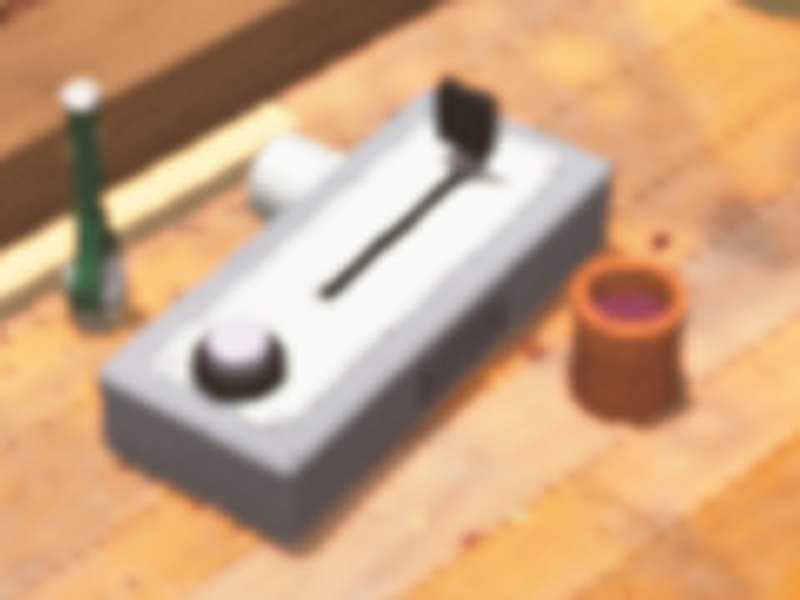

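The box-top corners in the crop are (110,257), (597,187), (625,383) and (143,457). The button cap is at (187,341), and the paddle spans (522,250) to (528,320). The depth mask had caught the stub, so I'll use these corner points instead and cross-check with the scene view.

Run:
```python
from h import *
f=lambda x,y:(270+(x+.5)/6-.5,140+(y+.5)/6-.5)
g=lambda x,y:(265+(x+.5)/6.667-.5,160+(y+.5)/6.667-.5)
C=np.array([plane("top",*f(*c),55)[:2] for c in [(110,257),(597,187),(625,383),(143,457)]])
print(C.round(1),C.mean(0)); e=C[0]+C[3]-C[1]-C[2]; e/=np.linalg.norm(e); print("yaxis",e,"yaw",np.degrees(np.arctan2(-e[0],e[1])), [np.linalg.norm(C[i]-C[i-1]).round(1) for i in range(4)])
S=np.array([plane("scene",*g(*c),55)[:2] for c in [(103,378),(430,90),(610,172),(292,474)]])
print(S.round(1),S.mean(0),[np.linalg.norm(S[i]-S[i-1]).round(1) for i in range(4)])
print("scene yaxis", np.subtract(S[0]+S[3],S[1]+S[2])/520)
x=np.array([e[1],-e[0]]);c=C.mean(0)
print("pred button",c+94*e,"lever",c-80*e)
for z in(65,70,75): print(z,plane("top",*f(187,341),z),plane("scene",*g(237,345),z))
print("paddle top",plane("top",*f(523,285),104),plane("scene",*g(466,98),105))
print("slot ends",plane("top",*f(305,326),55),plane("scene",*g(325,295),55))
print("cup4",plane("top",*f(493,520),60),"punch",plane("top",*f(222,80),135))
```

```text
[[ 576.5  162.1]
 [ 621.9  -90.2]
 [ 519.1 -106.7]
 [ 472.6  140.7]] [547.53590898  26.48293532]
yaxis [-0.18079009  0.9835217 ] yaw 10.415783559255978 [np.float64(106.0), np.float64(256.3), np.float64(104.1), np.float64(251.7)]
[[ 568.5  165.4]
 [ 618.   -82.6]
 [ 513.8 -100.4]
 [ 467.6  145. ]] [541.96484566  31.86061468] [np.float64(102.9), np.float64(252.8), np.float64(105.7), np.float64(249.7)]
scene yaxis [-0.18395417  0.94873895]
pred button [530.54164072 118.93397558] lever [561.999116   -52.19880108]
65 [532.20274051 119.90880039  65.        ] [535.82869103 115.50141253  65.        ]
70 [531.45103769 119.64127236  70.        ] [531.6348786 118.9946765  70.       ]
75 [530.69933487 119.37374432  75.        ] [527.44106617 122.48794048  75.        ]
paddle top [560.26056005 -49.73081444 104.        ] [556.20498245 -44.83755625 105.        ]
slot ends [543.54566829  59.6826369   55.        ] [541.97891105  57.48753477  55.        ]
cup4 [445.42702307 -39.92734526  60.        ] punch [653.09214863 103.91278582 135.        ]
```

>>> jog_arm(plan=[0.021, 0.026, -0.003, 0, 0, -0.9, 0.042, 0.052, -0.006, 0, 0, -1.8, 0.063, 0.078, -0.009, 0, 0, -2.7, 0.084, 0.104, -0.012, 0, 0, -3.6, 0.105, 0.13, -0.015, 0, 0, -4.5, 0.126, 0.156, -0.018, 0, 0, -5.4, 0.147, 0.182, -0.021, 0, 0, -6.3, 0.168, 0.208, -0.024, 0, 0, -7.2, 0.189, 0.234, -0.027, 0, 0, -8.1, 0.21, 0.26, -0.03, 0, 0, -9.0, 0.231, 0.286, -0.033, 0, 0, -9.9, 0.252, 0.312, -0.036, 0, 0, -10.8, 0.273, 0.338, -0.039, 0, 0, -11.7, 0.294, 0.364, -0.042, 0, 0, -12.6, 0.315, 0.39, -0.045, 0, 0, -13.5, 0.336, 0.415, -0.048, 0, 0, -14.2, 0.336, 0.415, -0.048, 0, 0, -14.2, 0.336, 0.415, -0.048, 0, 0, -14.2, 0.336, 0.415, -0.048, 0, 0, -14.2, 0.336, 0.415, -0.048, 0, 0, -14.2], claw=0, force=10)

```text
clock: 2.1
eef_pos: [565.8, -85.3, 157.6]
eef_rot: [3.141, -0.0, 0.183]
wrist_force: [0.9, 0.5, 0.1]
finger_gap: 0.7
finger_force: 0.0
```

Run:
```python
from h import *
p,d=camera("top"); s,ds=camera("scene")
a=cv2.resize(p[140:240,270:400][:,:,::-1],(390,300),interpolation=cv2.INTER_CUBIC); b=cv2.resize(s[130:250,265:421][:,:,::-1],(390,300),interpolation=cv2.INTER_CUBIC)
cv2.imwrite("pics/pair1.png",np.hstack([a,b]))
```

```text
(no output)
```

View pics/pair1.png

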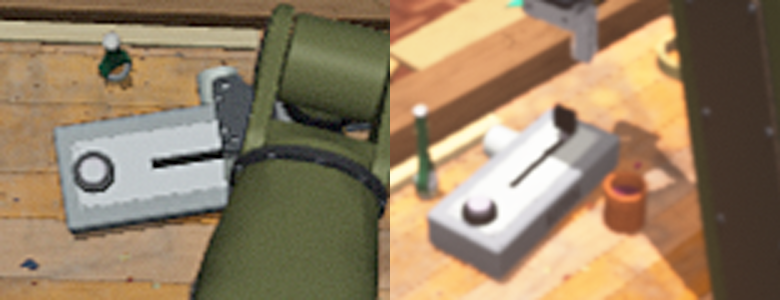

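The arm now covers the lever in the top view. In the scene view the fingertips at (587,58) hang behind the paddle, which is at (565,120). I'll check the tip pixel against the measured TCP.

Run:
```python
from h import *
for u,v in((578,56),(587,60)): print(plane("scene",265+(u-390+.5)/2.5-.5,130+(v+.5)/2.5-.5,157.6))
print("paddle top",plane("scene",265+(565-390+.5)/2.5-.5,130+(108+.5)/2.5-.5,105))
```

```text
[576.17628144 -86.57636614 157.6       ]
[562.64278494 -88.56599662 157.6       ]
paddle top [560.63485201 -50.21336459 105.        ]
```

>>> jog_arm(plan=[0, 0, -0.01, 0, 0, 0, 0, 0, -0.02, 0, 0, 0, 0, 0, -0.03, 0, 0, 0, 0, 0, -0.04, 0, 0, 0, 0, 0, -0.05, 0, 0, 0, 0, 0, -0.06, 0, 0, 0, 0, 0, -0.07, 0, 0, 0, 0, 0, -0.075, 0, 0, 0, 0, 0, -0.08, 0, 0, 0, 0, 0, -0.08, 0, 0, 0, 0, 0, -0.08, 0, 0, 0])

```text
clock: 3.3
eef_pos: [566.3, -84.5, 77.7]
eef_rot: [3.141, -0.0, 0.184]
wrist_force: [-0.3, 0.3, 0.5]
finger_gap: 0.6
finger_force: 0.0
```

>>> jog_arm(plan=[-0.0006, 0.003, 0, 0, 0, 0, -0.0011, 0.006, 0, 0, 0, 0, -0.0017, 0.009, 0, 0, 0, 0, -0.0022, 0.0118, 0, 0, 0, 0, -0.0022, 0.0118, 0, 0, 0, 0, -0.0022, 0.0118, 0, 0, 0, 0])

```text
clock: 3.9
eef_pos: [564.0, -72.6, 77.5]
eef_rot: [3.142, -0.0, 0.184]
wrist_force: [-0.5, -0.4, -0.1]
finger_gap: 0.8
finger_force: 0.0
```

>>> jog_arm(plan=[-0.0002, 0.001, 0, 0, 0, 0, -0.0004, 0.002, 0, 0, 0, 0, -0.0004, 0.002, 0, 0, 0, 0])

```text
clock: 4.2
eef_pos: [563.5, -70.6, 77.4]
eef_rot: [-3.142, 0.0, 0.184]
wrist_force: [0.1, 0.1, -1.1]
finger_gap: 0.6
finger_force: 0.0
```

>>> jog_arm(plan=[-0.0002, 0.001, 0, 0, 0, 0, -0.0004, 0.002, 0, 0, 0, 0, -0.0004, 0.002, 0, 0, 0, 0])

```text
clock: 4.5
eef_pos: [563.2, -68.8, 77.4]
eef_rot: [3.141, -0.0, 0.184]
wrist_force: [0.6, -1.8, -0.2]
finger_gap: 0.1
finger_force: 0.9
```

>>> jog_arm(plan=[-0.0002, 0.001, 0, 0, 0, 0, -0.0004, 0.002, 0, 0, 0, 0, -0.0004, 0.002, 0, 0, 0, 0])

```text
clock: 4.8
eef_pos: [562.8, -66.8, 77.5]
eef_rot: [3.141, -0.0, 0.184]
wrist_force: [1.2, -5.1, -1.1]
finger_gap: 0.4
finger_force: 2.1
```

>>> jog_arm(plan=[-0.0002, 0.001, 0, 0, 0, 0, -0.0004, 0.002, 0, 0, 0, 0, -0.0004, 0.002, 0, 0, 0, 0])

```text
clock: 5.1
eef_pos: [562.4, -64.8, 77.5]
eef_rot: [3.141, -0.0, 0.184]
wrist_force: [2.8, -5.1, -1.2]
finger_gap: 0.2
finger_force: 2.3
```

>>> jog_arm(plan=[-0.0002, 0.001, 0, 0, 0, 0, -0.0004, 0.002, 0, 0, 0, 0, -0.0004, 0.002, 0, 0, 0, 0])

```text
clock: 5.4
eef_pos: [562.0, -62.7, 77.5]
eef_rot: [-3.142, -0.0, 0.184]
wrist_force: [2.3, -2.8, -1.0]
finger_gap: 0.5
finger_force: 1.8
```

>>> jog_arm(plan=[-0.0002, 0.001, 0, 0, 0, 0, -0.0004, 0.002, 0, 0, 0, 0, -0.0004, 0.002, 0, 0, 0, 0])

```text
clock: 5.7
eef_pos: [561.4, -60.2, 77.4]
eef_rot: [-3.141, 0.0, 0.184]
wrist_force: [-0.0, 0.1, 0.4]
finger_gap: 0.5
finger_force: 0.0
```

The first click came at about y = -61, so I'll go on to the second.

>>> jog_arm(plan=[-0.0004, 0.002, 0, 0, 0, 0, -0.0007, 0.004, 0, 0, 0, 0, -0.0011, 0.006, 0, 0, 0, 0, -0.0015, 0.008, 0, 0, 0, 0, -0.0017, 0.009, 0, 0, 0, 0, -0.0019, 0.01, 0, 0, 0, 0, -0.002, 0.011, 0, 0, 0, 0, -0.0022, 0.012, 0, 0, 0, 0, -0.0022, 0.012, 0, 0, 0, 0])

```text
clock: 6.6
eef_pos: [559.3, -48.8, 77.4]
eef_rot: [3.141, 0.0, 0.184]
wrist_force: [0.0, -1.7, -0.4]
finger_gap: 0.9
finger_force: 1.1
```

>>> jog_arm(plan=[-0.0002, 0.001, 0, 0, 0, 0, -0.0004, 0.002, 0, 0, 0, 0, -0.0006, 0.003, 0, 0, 0, 0, -0.0006, 0.003, 0, 0, 0, 0])

```text
clock: 7.0
eef_pos: [558.8, -45.9, 77.5]
eef_rot: [3.141, -0.0, 0.184]
wrist_force: [-0.1, -4.2, -0.8]
finger_gap: 0.5
finger_force: 2.3
```

>>> jog_arm(plan=[-0.0002, 0.001, 0, 0, 0, 0, -0.0004, 0.002, 0, 0, 0, 0, -0.0004, 0.002, 0, 0, 0, 0])

```text
clock: 7.3
eef_pos: [558.4, -43.8, 77.5]
eef_rot: [3.141, -0.0, 0.184]
wrist_force: [-0.5, -4.8, -0.1]
finger_gap: 0.5
finger_force: 2.2
```

>>> jog_arm(plan=[-0.0002, 0.001, 0, 0, 0, 0, -0.0004, 0.002, 0, 0, 0, 0, -0.0004, 0.002, 0, 0, 0, 0])

```text
clock: 7.6
eef_pos: [557.9, -41.3, 77.4]
eef_rot: [-3.141, 0.0, 0.184]
wrist_force: [0.4, -0.2, -0.4]
finger_gap: 0.5
finger_force: 0.5
```

>>> jog_arm(plan=[-0.0002, 0.001, 0, 0, 0, 0, -0.0004, 0.002, 0, 0, 0, 0, -0.0006, 0.003, 0, 0, 0, 0, -0.0006, 0.003, 0, 0, 0, 0])

```text
clock: 8.0
eef_pos: [557.3, -38.4, 77.4]
eef_rot: [-3.141, 0.0, 0.184]
wrist_force: [0.1, 0.4, 0.6]
finger_gap: 0.2
finger_force: 0.0
```

>>> jog_arm(plan=[-0.0002, 0.001, 0, 0, 0, 0, -0.0004, 0.002, 0, 0, 0, 0, -0.0006, 0.003, 0, 0, 0, 0, -0.0007, 0.004, 0, 0, 0, 0, -0.0007, 0.004, 0, 0, 0, 0])

```text
clock: 8.5
eef_pos: [556.7, -34.6, 77.5]
eef_rot: [-3.142, -0.0, 0.184]
wrist_force: [0.9, -0.1, 0.5]
finger_gap: 0.5
finger_force: 0.0
```

>>> jog_arm(plan=[-0.0002, 0.001, 0, 0, 0, 0, -0.0004, 0.002, 0, 0, 0, 0, -0.0006, 0.003, 0, 0, 0, 0, -0.0007, 0.004, 0, 0, 0, 0, -0.0007, 0.004, 0, 0, 0, 0])

```text
clock: 9.0
eef_pos: [556.0, -30.6, 77.5]
eef_rot: [3.142, 0.0, 0.184]
wrist_force: [0.4, -0.0, -0.5]
finger_gap: 0.4
finger_force: 0.1
```

>>> jog_arm(plan=[-0.0002, 0.001, 0, 0, 0, 0, -0.0004, 0.002, 0, 0, 0, 0, -0.0004, 0.002, 0, 0, 0, 0])

```text
clock: 9.3
eef_pos: [555.6, -28.8, 77.5]
eef_rot: [3.141, -0.0, 0.184]
wrist_force: [0.8, -1.9, 0.5]
finger_gap: 0.6
finger_force: 1.3
```

Contact again near y = -30, so the lever is in detent 2. The third click is due near y = -22.

>>> jog_arm(plan=[-0.0002, 0.001, 0, 0, 0, 0, -0.0004, 0.002, 0, 0, 0, 0, -0.0006, 0.003, 0, 0, 0, 0, -0.0006, 0.003, 0, 0, 0, 0])

```text
clock: 9.7
eef_pos: [555.0, -25.8, 77.5]
eef_rot: [3.141, -0.0, 0.184]
wrist_force: [1.6, -4.8, -0.1]
finger_gap: 0.7
finger_force: 2.3
```

>>> jog_arm(plan=[-0.0002, 0.001, 0, 0, 0, 0, -0.0004, 0.002, 0, 0, 0, 0, -0.0004, 0.002, 0, 0, 0, 0])

```text
clock: 10.0
eef_pos: [554.6, -23.7, 77.4]
eef_rot: [3.142, -0.0, 0.184]
wrist_force: [1.1, -3.9, -1.2]
finger_gap: 0.1
finger_force: 2.0
```

>>> jog_arm(plan=[-0.0002, 0.001, 0, 0, 0, 0, -0.0004, 0.002, 0, 0, 0, 0, -0.0004, 0.002, 0, 0, 0, 0])

```text
clock: 10.3
eef_pos: [554.1, -21.3, 77.5]
eef_rot: [-3.141, 0.0, 0.184]
wrist_force: [0.5, 0.1, 0.0]
finger_gap: 0.8
finger_force: 0.1
```

>>> jog_arm(plan=[-0.0002, 0.001, 0, 0, 0, 0, -0.0004, 0.002, 0, 0, 0, 0, -0.0006, 0.003, 0, 0, 0, 0, -0.0007, 0.004, 0, 0, 0, 0, -0.0007, 0.004, 0, 0, 0, 0])

```text
clock: 10.8
eef_pos: [553.5, -17.5, 77.4]
eef_rot: [-3.141, 0.0, 0.184]
wrist_force: [0.7, -0.1, -0.7]
finger_gap: 0.6
finger_force: 0.0
```

>>> jog_arm(plan=[0.001, -0.005, 0, 0, 0, 0, 0.002, -0.01, 0, 0, 0, 0, 0.002, -0.01, 0.01, 0, 0, 0, 0.002, -0.01, 0.03, 0, 0, 0, 0.002, -0.01, 0.05, 0, 0, 0, 0.002, -0.01, 0.07, 0, 0, 0, 0.002, -0.01, 0.08, 0, 0, 0, 0.002, -0.01, 0.08, 0, 0, 0])

```text
clock: 11.6
eef_pos: [556.0, -27.8, 159.0]
eef_rot: [3.141, -0.002, 0.184]
wrist_force: [-0.1, 0.1, 0.0]
finger_gap: 0.5
finger_force: 0.0
```

Run:
```python
from h import *
s,ds=camera("scene"); print(manip.read_state()["eef_pos"])
cv2.imwrite("pics/s2.png",cv2.resize(s[130:250,265:421][:,:,::-1],(780,600),interpolation=cv2.INTER_CUBIC))
```

```text
[555.52261395 -27.78999422 157.64822642]
```

View pics/s2.png

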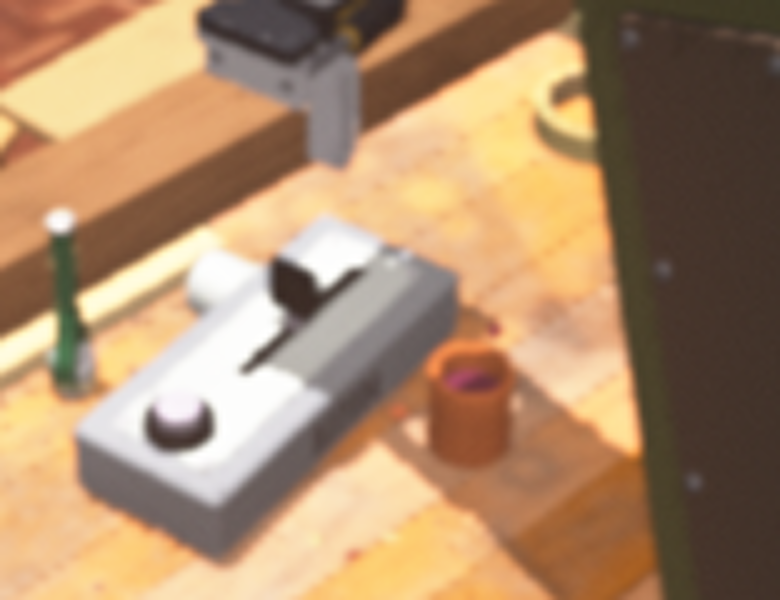

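The paddle has moved to (295,265) in the crop, roughly mid-slot, and the button is at (180,405). Checking both numerically.

Run:
```python
from h import *
q=lambda u,v,z:plane("scene",265+(u+.5)/5-.5,130+(v+.5)/5-.5,z)
a=q(294,268,105); print("paddle",a, "travel",(a[:2]-[560.5,-50.3])@[-.183,.983], "button",q(180,406,70))
```

```text
paddle [547.99514432  10.05026404 105.        ] travel 61.61269814265072 button [532.36967133 116.49713041  70.        ]
```

>>> jog_arm(plan=[-0.0024, 0.0147, 0, 0, 0, 0, -0.0048, 0.0294, 0, 0, 0, 0, -0.0072, 0.0441, 0, 0, 0, 0, -0.0096, 0.0588, 0, 0, 0, 0, -0.012, 0.0735, 0, 0, 0, 0, -0.0144, 0.0882, 0, 0, 0, 0, -0.0168, 0.1029, 0, 0, 0, 0, -0.0192, 0.1176, 0, 0, 0, 0, -0.0216, 0.1323, 0, 0, 0, 0, -0.024, 0.147, 0, 0, 0, 0, -0.024, 0.147, 0, 0, 0, 0, -0.024, 0.147, -0.02, 0, 0, 0, -0.024, 0.147, -0.04, 0, 0, 0, -0.024, 0.147, -0.055, 0, 0, 0, -0.024, 0.147, -0.065, 0, 0, 0, -0.024, 0.147, -0.07, 0, 0, 0, -0.024, 0.147, -0.07, 0, 0, 0, -0.024, 0.147, -0.07, 0, 0, 0])

```text
clock: 13.45
eef_pos: [531.8, 119.3, 88.1]
eef_rot: [3.142, -0.001, 0.184]
wrist_force: [-1.1, 0.3, 0.2]
finger_gap: 0.7
finger_force: 0.0
```

Lever travel measures about 60 mm, which is detent 3. Now I'll go down onto the button.

>>> jog_arm(plan=[0, 0, -0.004, 0, 0, 0, 0, 0, -0.008, 0, 0, 0, 0, 0, -0.012, 0, 0, 0, 0, 0, -0.014, 0, 0, 0, 0, 0, -0.014, 0, 0, 0])

```text
clock: 13.95
eef_pos: [531.6, 119.3, 73.4]
eef_rot: [3.142, -0.0, 0.184]
wrist_force: [0.4, -0.6, 2.4]
finger_gap: 0.5
finger_force: 1.4
```

>>> jog_arm(plan=[0, 0, -0.001, 0, 0, 0, 0, 0, -0.002, 0, 0, 0, 0, 0, -0.003, 0, 0, 0, 0, 0, -0.003, 0, 0, 0])

```text
clock: 14.35
eef_pos: [531.6, 119.3, 71.1]
eef_rot: [3.142, -0.001, 0.184]
wrist_force: [-2.7, -0.2, 10.3]
finger_gap: 0.6
finger_force: 5.0
```

>>> jog_arm(plan=[0, 0, -0.001, 0, 0, 0, 0, 0, -0.0015, 0, 0, 0, 0, 0, -0.0015, 0, 0, 0, 0, 0, -0.0015, 0, 0, 0])

```text
clock: 14.75
eef_pos: [531.8, 119.3, 70.8]
eef_rot: [3.141, -0.001, 0.184]
wrist_force: [-9.1, -1.9, 23.8]
finger_gap: 0.6
finger_force: 12.0
```

Run:
```python
from h import *
st=manip.read_state(); print(st["eef_pos"],st["wrist_force"],st["moment"])
s,ds=camera("scene"); u0,v0=275,190
cv2.imwrite("pics/s3.png",cv2.resize(s[190:250,275:353][:,:,::-1],(780,600),interpolation=cv2.INTER_CUBIC))
```

```text
[531.80594705 119.33985223  70.81195335] [-9.13596875 -1.94901033 23.81049124] [-0.39198242  1.80052488 -0.01101993]
```

View pics/s3.png

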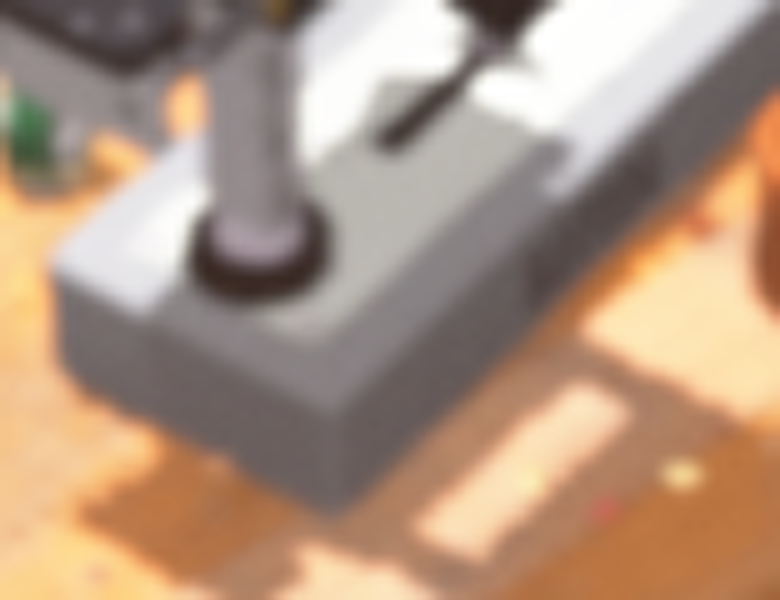

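It stops hard at z ≈ 71, and the tip sits over the button at (255,235). I'll check that this was the full 6 mm stroke by reading the force while releasing.

>>> jog_arm(plan=[0, 0, 0.0015, 0, 0, 0, 0, 0, 0.0025, 0, 0, 0, 0, 0, 0.0025, 0, 0, 0])

```text
clock: 15.1
eef_pos: [531.6, 119.3, 71.6]
eef_rot: [-3.142, -0.0, 0.184]
wrist_force: [0.7, 0.3, 3.4]
finger_gap: 0.4
finger_force: 1.8
```

>>> jog_arm(plan=[0, 0, 0.001, 0, 0, 0, 0, 0, 0.002, 0, 0, 0, 0, 0, 0.002, 0, 0, 0])

```text
clock: 15.4
eef_pos: [531.6, 119.3, 73.5]
eef_rot: [-3.142, -0.0, 0.184]
wrist_force: [0.4, -0.4, 3.3]
finger_gap: 0.2
finger_force: 1.4
```

>>> jog_arm(plan=[0, 0, 0.001, 0, 0, 0, 0, 0, 0.0015, 0, 0, 0, 0, 0, 0.0015, 0, 0, 0])

```text
clock: 15.7
eef_pos: [531.5, 119.3, 75.0]
eef_rot: [3.142, -0.0, 0.184]
wrist_force: [1.1, -0.1, 1.7]
finger_gap: 0.6
finger_force: 1.0
```

>>> jog_arm(plan=[0, 0, 0.001, 0, 0, 0, 0, 0, 0.0015, 0, 0, 0, 0, 0, 0.0015, 0, 0, 0])

```text
clock: 16.0
eef_pos: [531.4, 119.3, 76.4]
eef_rot: [-3.142, 0.0, 0.184]
wrist_force: [0.9, 0.3, 1.2]
finger_gap: 0.8
finger_force: 0.7
```

The force runs from about 4 N at 71 to about 1 N at 76.4 mm, so the button made its full 6 mm stroke. Retracting.

>>> jog_arm(plan=[0, 0, 0.003, 0, 0, 0, 0, 0, 0.01, 0, 0, 0, 0, 0, 0.03, 0, 0, 0, 0, 0, 0.05, 0, 0, 0, 0, 0, 0.07, 0, 0, 0, 0, 0, 0.09, 0, 0, 0, 0, 0, 0.1, 0, 0, 0, 0, 0, 0.1, 0, 0, 0, 0, 0, 0.1, 0, 0, 0, 0, 0, 0.1, 0, 0, 0])

```text
clock: 17.0
eef_pos: [531.0, 119.2, 175.4]
eef_rot: [-3.142, 0.002, 0.184]
wrist_force: [0.5, 0.1, 0.5]
finger_gap: 0.6
finger_force: 0.0
```

Run:
```python
from h import *
s,ds=camera("scene")
cv2.imwrite("pics/s4.png",cv2.resize(s[130:250,265:421][:,:,::-1],(780,600),interpolation=cv2.INTER_CUBIC))
```

```text
(no output)
```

View pics/s4.png

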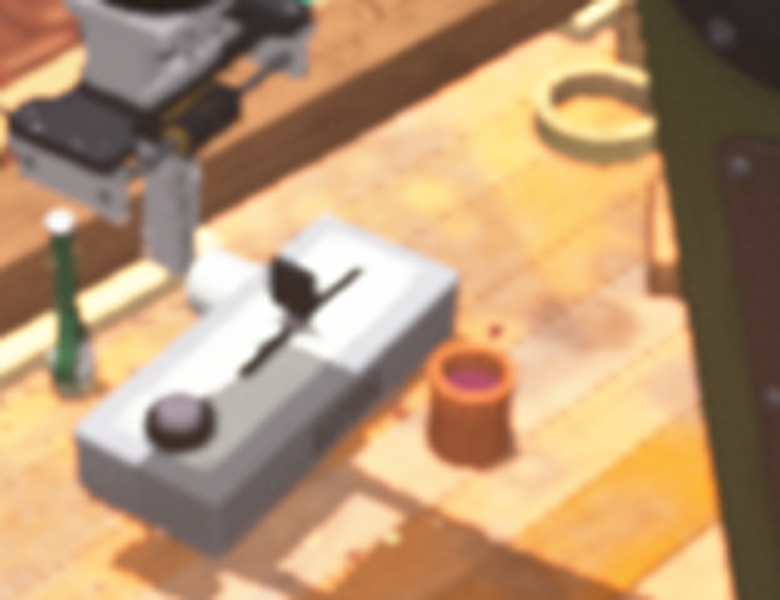

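The paddle is still at (295,265), the button is up again at (180,410), the cup and punch haven't moved, and the fingers are clear. Handing in.

```bash
python3 -c "
from cell import manip
print(manip.sign_off())"
```

```text
the job is handed in; nothing more can be done
None
```

The lever sits in the third detent (about 60 mm of travel), the start button was then pressed its full 6 mm and came back up, the cup and punch by the box look unmoved, and I handed the job in at about 17 s.

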